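# Index a wooden panel on the x-y table and hold the dead-man lock

## Robot

A 6-joint arm with a two-finger parallel gripper is mounted at the origin on the work surface. World frame = base frame: x ahead of the robot, y to its left, z up, the work surface at z = 0. Lengths are in mm, angles in degrees, forces in N, time in s.
With the tool pointing down it reaches from about 300 to 850 mm from the base axis. Payload 4.2 kg.
Tool frame: the origin (TCP) lies midway between the tips of the shut fingers; the grasp point (between the pads) lies 19 mm behind it; z points along the fingers, y is the line along which they close (so a half turn about z gives the same grasp; the last joint's range is limited). The gripper opens to 91 mm and grips with 3 to 60 N. Pads are 32 mm wide; open, the fingers measure 118 mm over their backs; the gripper's body (76 mm by 178 mm) begins 60 mm behind the grasp point.
Start: joints at [-76.547, 18.312, 89.639, -0, 72.044, -1.146], TCP at [144.933, -556.455, 174.876] pointing down, gripper open.
Joint ranges: [-177.97, 177.97], [-48.28, 115.42], [12.27, 149.76], [-77.06, 257.06], [2.81, 150.46], [-146.56, 146.56]. Speed limits (degrees/s): [147.25, 147.25, 180, 180, 180, 180].

## Interface

Orientations are given as [roll, pitch, yaw] about the fixed x, y, z axes, in that order (R = Rz(yaw) Ry(pitch) Rx(roll)).
In Python, from workcell import env gives the robot as it stands.
- The arm moves only by the tool jog_arm, never from a script. Its argument "steps" is one flat list of numbers, 5 for each row, row after row: the closure, from 0 (fully open) to 1 (shut), then the shift along the tool's x, y, z in cm, then the turn about the tool's z in degrees. A call has 1 to 20 rows; each row is the pose to reach, as a shift and turn from the pose commanded when the call began, along the tool's axes at that moment; what a row does not reach only later rows make up. A row lasts 1/10 s, in which the tool goes at most 50 mm and 8.59 degrees, less where a joint would pass 70% of its speed; a pose out of reach is approached as far as the arm can. A call with a gripper value outside its range is refused whole. The fingers move at their own pace and stop on an object; "force" is the grip in N (left out, the last holds). Time passes only in rows, so rows that repeat a pose let the fingers close. It gives the time, the measured TCP pose, the force and the opening at its end, in the units of the state.
- env.state(): the state, without advancing time (a new reading comes with each control period).
- env.grab_frame(name): name is "scene" or "top"; returns the picture (480x640x3 uint8, red, green, blue); there is no depth.
- env.camera_params(name): a dict with "fx", "fy", "cx", "cy" (pixels), "k1" (the pictures are not rectified: a ray, as slopes to the right and down, at radius r is drawn at 1 + k1 r^2 times it, then the intrinsics apply), "R" (3x3) and "t" (3): a world point X has camera coordinates R X + t. Camera axes: x right, y down, z forward; pixel columns grow to the right and rows downward; lengths in mm; the calibration is good to about 2 mm. A picture is of the moment at which its call begins. camera_params takes no time and is no camera call.
- env.job_done(): hands the job in, once; it reports no verdict.
The state is a dict: "time_s": time; "qpos": joint angles; "qvel": joint speeds; "effort": joint torques, N m; "ee_pos": TCP position; "ee_rot": TCP orientation; "force": force on the tool from outside, world axes, zero at the start; "torque": the same for the moment, N m; "gripper_width": finger opening in mm.
Only numpy, scipy, OpenCV 4.12 (cv2) and the standard library are available. Lean on these libraries where they do the work, as an engineer would, in place of code of your own. Each camera call takes 0.05 s, during which the arm holds its last target. There are 200 camera calls.

## Task

Slide the x-y table's carrier by its black post so that the round steel disc on the wooden panel sits centred under the fixed pointer and pause there for a second to take the datum, then bring the square steel plate centred under the pointer and let go of the carrier. Only then push the separate spring-loaded palm knob down 14 mm, so that its top is level with the gap between the two fins of its gauge post, without ever driving it to the bottom, and finish while holding it there so that the panel stays locked for your workmate. Leave the other things on the bench where they are.

Things in the scene. Friction and masses are not known exactly. Their poses are not given: they have to be found in the camera images.
- xy_base: fixed base of the x-y table, a dark steel slab 360 x 160 x 14 mm with a grey column at its far (+x) end; its x and y axes are the two slide directions. A low aluminium arm (top 104 mm above the bench, 8 mm wide) runs from the column, 205 mm along the base's x axis, back to the pointer. Its place and yaw vary
- pointer_tip (a point): lower tip of the fixed steel pointer, 64 mm above the bench, 4 mm above the marks; it never moves
- carrier: sliding carrier plate, 195 x 200 mm, 46 mm above the bench, with a wooden panel 140 x 190 mm on it (top 58 mm above the bench). It slides freely both ways along the base's x axis (60 mm each way from mid) and y axis (85 mm each way), never turns, needs about 2 N in each direction to move and stays where it is left
- post (a point): the carrier's upright black round post, 26 mm diameter, standing from 46 to 100 mm above the bench near the carrier's robot-side edge; this point is on its axis 80 mm above the bench. Gripped from above (fingers clear of the panel's edge, 30 mm away along x) it drags the carrier
- round_mark (a point): centre of the top of the round steel disc, 18 mm across, fixed on the panel; 60 mm above the bench; axes parallel to the base's
- square_mark (a point): centre of the top of the square steel plate, 18 x 18 mm, fixed on the panel; 60 mm above the bench; axes parallel to the base's
- lock_top (a point): centre of the flat top of the black palm knob, 52 mm across, 104 mm above the bench when not pressed; it moves straight down on a spring in a grey housing. Its gauge post stands 50 mm from the axis along this point's x axis, 105 mm tall, its two fins at 95 and 85 mm above the bench reaching to 32 mm from the axis. The knob may be left or right of the x-y table
- lock_base: fixed grey housing of the palm knob, 100 x 85 mm foot, 60 mm tall; origin under the knob's axis
- lock (a joint): how far the palm knob is pressed, m: 0 up, 0.024 bottomed; the spring pushes back with 4 N at the start, 9.6 N at 14 mm and 13.6 N at the bottom, and lifts it again if let go
- paint_tin: bystander, leave alone: closed paint tin, 86 mm across, 100 mm tall; origin at the centre of its underside
- tape_roll: bystander, leave alone: roll of masking tape lying flat, 90 mm across, 24 mm high; origin under its centre
- sanding_block: bystander, leave alone: cork sanding block 45 x 90 x 28 mm; origin under its centre
- screwdriver: bystander, leave alone: screwdriver lying flat; origin under its middle
- brush: bystander, leave alone: paint brush lying flat; origin under its middle
- mug: bystander, leave alone: white mug, 80 mm across, 95 mm tall; origin under its centre
- jar: bystander, leave alone: closed glass jar, 70 mm across, 90 mm tall; origin under its centre
Things that resemble listed ones, but are neither listed nor needed, are in the scene too. Leave any blue or orange look-alike of the lock_base alone.

How it is judged:
By the outcome, as a careful person would: the job done as asked, in the order asked, and still so for the second after the job is handed in, while the arm keeps its last pose, push and grip.
It also fails if it takes over 58 s, if anything falls off the work surface, if the arm or the gripper's body presses on something with over 40 N, if the wrist force passes 120 N, or if a joint passes its speed limit or range.

## Working session

There is one attempt and no reset: what is moved stays moved. The work goes in short steps, Python scripts to look and compute and a tool call to move; the robot and the scene stay as the last step left them, time stands still between calls to the robot, and variables do not carry over. Pictures are saved under pics/ and viewed, on a budget of 10 in all, crops included, one or two more only if the job needs it, and the job is handed in when it is done.

Besides the shell and the picture viewer there is one more tool, called after ">>>" as a command line: name --argument value ..., lists and objects as JSON in quotes. jog_arm: Moves the arm, as the interface text tells. Its arguments: {"type":"object","properties":{"steps":{"type":"array","items":{"type":"number"}},"force":{"type":"number"}},"required":["steps"]}

```bash
mkdir -p pics; ls
cat > h.py <<'E'
import numpy as np, cv2
from workcell import env
def grab(n,f):
    im=env.grab_frame(n)[:,:,::-1].copy(); cv2.imwrite('pics/'+f,im); return im
def ray(n,u,v):
    c=env.camera_params(n); d=np.array([(u-c['cx'])/c['fx'],(v-c['cy'])/c['fy']]); s=d.copy()
    for _ in range(20): s=d/(1+c['k1']*(s@s))
    R=np.array(c['R']);t=np.array(c['t']); return -R.T@t, R.T@np.array([s[0],s[1],1])
def at(n,u,v,z):
    o,d=ray(n,u,v); return (o+d*(z-o[2])/d[2]).round(1)
def pix(n,X):
    c=env.camera_params(n); p=np.array(c['R'])@np.array(X,float)+np.array(c['t']); s=p[:2]/p[2]; s=s*(1+c['k1']*(s@s))
    return np.array([s[0]*c['fx']+c['cx'],s[1]*c['fy']+c['cy']]).round(1)
def two(p,q):
    o1,d1=ray('top',*p);o2,d2=ray('scene',*q)
    a=np.linalg.lstsq(np.c_[d1,-d2],o2-o1,rcond=None)[0]; A=o1+a[0]*d1;B=o2+a[1]*d2
    return ((A+B)/2).round(1), np.linalg.norm(A-B).round(1)
E
python3 - <<'E'
from h import *
a=grab('top','top0.png');b=grab('scene','scene0.png')
for n in('top','scene'):
    c=env.camera_params(n);print(n,ray(n,320,240),c['fx'],c['k1'])
E
```

```text
pics
top (array([ 386.89251659,   10.26461057, 1453.65093808]), array([ 0.11914553, -0.0015581 , -0.99294749])) 565.2268865186362 -0.16698314166024258
scene (array([1428.35636827,  439.96537556, 1368.81138807]), array([-0.56188757, -0.27570093, -0.78001207])) 607.1386259990674 -0.14585043828394395
```

View pics/top0.png

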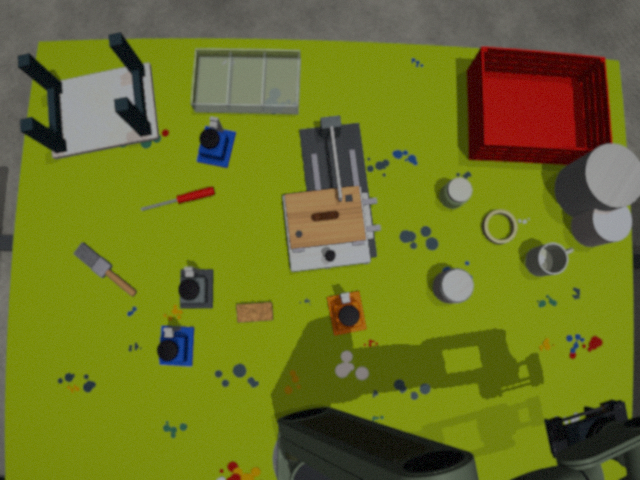

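View pics/scene0.png

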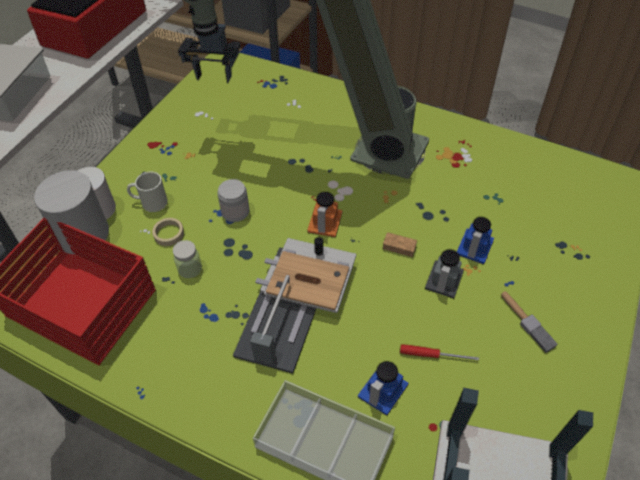

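The palm knob candidates in the top view are grey (192,289), blue (171,347), blue (213,140) and orange (347,315). The grey one fits the "grey housing". An enlarged crop should confirm it and show the table.

Run:
```python
from h import *
a=cv2.imread('pics/top0.png');b=cv2.imread('pics/scene0.png')
r=lambda i,x,y,w,h,s:cv2.resize(i[y:y+h,x:x+w],None,fx=s,fy=s,interpolation=cv2.INTER_CUBIC)
L=r(a,275,115,110,160,3.75) # 412x600
R1=r(b,235,235,129,130,3);R2=r(a,165,260,60,50,3.5);R3=r(b,420,240,50,60,3.5)
o=np.zeros((600,800,3),np.uint8)
for im,x,y in((L,0,0),(R1,412,0),(R2,412,392),(R3,624,392)): 
    im=im[:600-y,:800-x];o[y:y+im.shape[0],x:x+im.shape[1]]=im
cv2.imwrite('pics/c1.png',cv2.convertScaleAbs(o,alpha=1.6,beta=10))
```

```text
(no output)
```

View pics/c1.png

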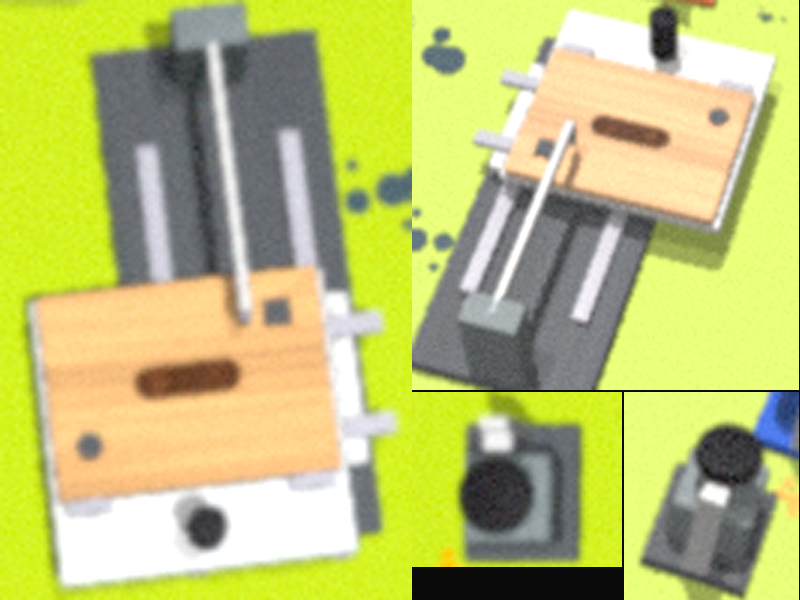

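The crop confirms the grey-housing knob at top (188.7,289.4); the others are blue or orange. It also shows the round disc (298.7,234.2), the square (348.9,197.9), the arm's end (340,199) and the post top (330,255.5).

Run:
```python
from h import *
a=cv2.imread('pics/top0.png');hsv=cv2.cvtColor(a,cv2.COLOR_BGR2HSV)
def show(n,p,z): print(n,at('top',*p,z))
show('round',(298.7,234.2),60);show('square',(348.9,197.9),60);show('post',(330.2,255.5),100)
show('armend',(340.1,199.3),104);show('arm far',(331.8,127),104);show('knob',(188.7,289.4),104);show('gauge',(188.7,276.3),105)
print('two-view armend',two((340.1,199.3),(287.7,277.3)))
print('two-view round',two((298.7,234.2),(235+(718-412)/3,235+117/3)),'sq',two((348.9,197.9),(235+(544-412)/3,235+148/3)))
print('post',two((330.2,255.5),(235+(663-412)/3,235+14/3)),'knob',two((188.7,289.4),(420+(729-624)/3.5,240+(455-392)/3.5)))
# panel
m=cv2.inRange(hsv,(8,60,90),(21,200,255));m[:180]=0;m[255:]=0;m[:,:280]=0;m[:,372:]=0
m=cv2.morphologyEx(m,cv2.MORPH_CLOSE,np.ones((9,9)));c=max(cv2.findContours(m,0,2)[0],key=cv2.contourArea)
P=np.array([at('top',*p[0],58)[:2] for p in c],np.float32);print('panel',cv2.minAreaRect(P),len(c))
# small dark marks
g=cv2.cvtColor(a,cv2.COLOR_BGR2GRAY).astype(float)
for n,u,v in(('r',299,234),('s',349,198)):
    w=g[v-6:v+7,u-6:u+7]; k=np.clip(np.percentile(w,75)-15-w,0,None); 
    yy,xx=np.mgrid[-6:7,-6:7];k[(xx**2+yy**2)>34]=0
    p=(u+(k*xx).sum()/k.sum(),v+(k*yy).sum()/k.sum());print(n,np.round(p,2),at('top',*p,60))
print(env.state()['force'],env.state()['ee_rot'])
```

```text
round [567.   61.4  60. ]
square [662.7 -61.3  60. ]
post [512.5 -17.5 100. ]
armend [649.9 -37.7 104. ]
arm far [832.  -12.6 104. ]
knob [420.1 319.5 104. ]
gauge [451.4 320.9 105. ]
two-view armend (array([652.5, -37. ,  87.5]), np.float64(2.8))
two-view round (array([567.1,  63.7,  53.2]), np.float64(4.3)) sq (array([662.9, -59.8,  55.2]), np.float64(3.8))
post (array([512.2, -15.8,  95.4]), np.float64(4.0)) knob (array([419.5, 324.7,  91.6]), np.float64(5.0))
panel ((614.4122924804688, -1.7725143432617188), (140.85653686523438, 189.121337890625), 8.555572509765625) 67
r [298.45 233.72] [568.2  62.1  60. ]
s [348.41 197.81] [662.9 -60.   60. ]
[-0.0803647   0.23222926 -0.57442972] [-1.79910006e+02  6.21291441e-04  1.46003751e+01]
```

Run:
```python
from h import *
b=np.mean([env.grab_frame('scene')[:,:,::-1].astype(float) for _ in range(6)],0)
t=np.mean([env.grab_frame('top')[:,:,::-1].astype(float) for _ in range(6)],0)
cv2.imwrite('pics/sm.png',b);cv2.imwrite('pics/tm.png',t)
r=lambda i,x,y,w,h,s:cv2.resize(i[y:y+h,x:x+w],None,fx=s,fy=s,interpolation=cv2.INTER_CUBIC)
o=np.hstack([r(b,265,265,40,60,10),r(t,325,180,40,60,10)])
cv2.imwrite('pics/c2.png',np.clip(o*1.6+10,0,255))
```

```text
[ WARN:0@14.474] global loadsave.cpp:1063 imwrite_ Unsupported depth image for selected encoder is fallbacked to CV_8U.
```

View pics/c2.png

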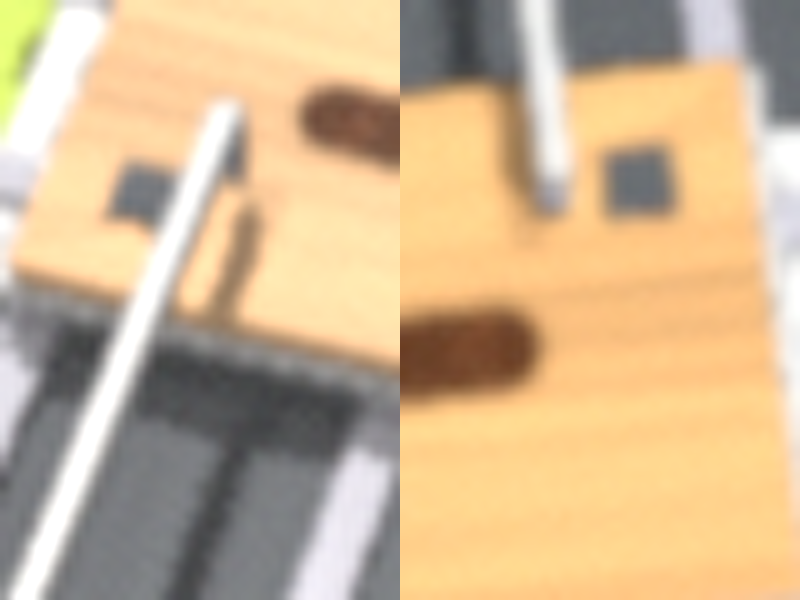

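Run:
```python
from h import *
T=(339.8,200.8);S=(288.5,283.0)
print(at('top',*T,64),at('scene',*S,64),two(T,S))
print('top arm end white',at('top',339.3,197.5,104))
for d in((339.8,200.3),(339.8,201.3)):print(at('top',*d,64))
print('sq in scene',at('scene',265+14.3-.5,265+19-.5,60),'sq top',at('top',325+23.9-.5,180+18.1-.5,60))
s=cv2.imread('pics/sm.png');print('round scene',at('scene',235+(718-412)/3-.33,235+117/3-.33,60))
```

```text
[653.8 -38.5  64. ] [653.2 -34.1  64. ] (array([653.2, -36.5,  62.9]), np.float64(4.3))
top arm end white [654.2 -35.6 104. ]
[655.1 -38.4  64. ]
[652.5 -38.5  64. ]
sq in scene [663.  -57.8  60. ] sq top [663.4 -60.   60. ]
round scene [570.2  66.4  60. ]
```

>>> jog_arm --steps '[0, 49.2, -42.9, 0, 6.3, 0, 49.2, -42.9, 0, 6.3, 0, 49.2, -42.9, 0, 6.3, 0, 49.2, -42.9, 0, 6.3, 0, 49.2, -42.9, 0, 6.3, 0, 49.2, -42.9, 0, 6.3, 0, 49.2, -42.9, 0, 6.3, 0, 49.2, -42.9, 0, 6.3, 0, 49.2, -42.9, 0, 6.3, 0, 49.2, -42.9, 0, 6.3, 0, 49.2, -42.9, 0, 6.3, 0, 49.2, -42.9, 0, 6.3, 0, 49.2, -42.9, 0, 6.3, 0, 49.2, -42.9, 0, 6.3, 0, 49.2, -42.9, 0, 6.3, 0, 49.2, -42.9, 0, 6.3, 0, 49.2, -42.9, 4, 6.3, 0, 49.2, -42.9, 4, 6.3]' --force 20

```text
time_s: 2.5
ee_pos: [508.4, -18.6, 131.3]
ee_rot: [-179.9, 0.5, 8.2]
force: [-1.1, -0.2, -0.8]
gripper_width: 91.1
```

>>> jog_arm --steps '[0, 0, 0, 3.5, 0, 0, 0, 0, 7.2, 0, 0, 0, 0, 7.2, 0, 0, 0, 0, 7.2, 0, 0, 0, 0, 7.2, 0]'

```text
time_s: 3.0
ee_pos: [514.7, -17.9, 65.2]
ee_rot: [179.9, -0.2, 8.3]
force: [0.2, -0.2, -0.3]
gripper_width: 91.1
```

Run:
```python
from h import *
s=env.state();print(s['ee_pos'],s['force'])
a=grab('top','t1.png');b=grab('scene','s1.png')
r=lambda i,x,y,w,h,s:cv2.resize(i[y:y+h,x:x+w],None,fx=s,fy=s,interpolation=cv2.INTER_CUBIC)
o=np.hstack([r(a,275,170,110,130,3.6),r(b,265,220,110,130,3.6)]);cv2.imwrite('pics/c3.png',cv2.convertScaleAbs(o,alpha=1.6,beta=10))
```

```text
[514.68915377 -17.86451782  65.22179969] [ 0.23949571 -0.21161484 -0.29049063]
```

View pics/c3.png

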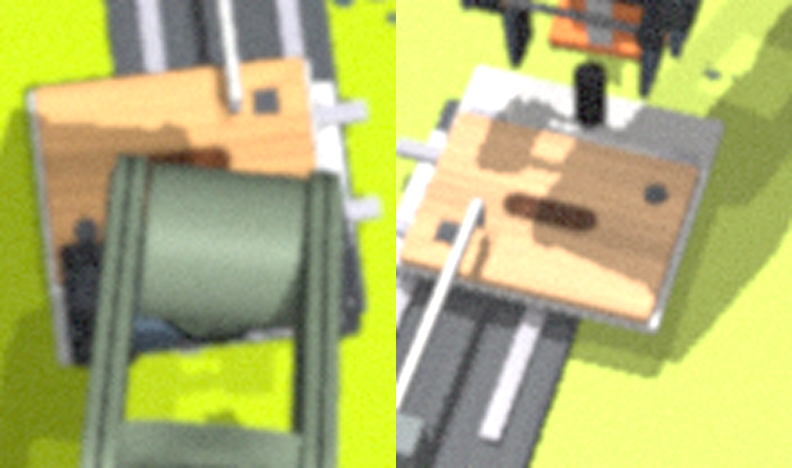

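Run:
```python
from h import *
s=env.state();e=s['ee_pos'];print(e,pix('scene',e))
y=np.radians(8.3);yt=np.array([np.sin(y),-np.cos(y),0]);xt=np.array([np.cos(y),np.sin(y),0])
for d in(-45,45):
  for dx in (-16,16):print(d,dx,pix('scene',e+d*yt+dx*xt))
print(pix('scene',[512.5,-16.5,46]),pix('scene',[512.5,-16.5,100]))
```

```text
[514.47640202 -17.6051999   64.96803177] [317.1 247. ]
-45 -16 [334.6 246.3]
-45 16 [331.3 255.2]
45 -16 [303.2 238.9]
45 16 [299.6 247.7]
[317.9 250.8] [317.6 238.5]
```

>>> jog_arm --steps '[1, 0, 0, 0.3, 0, 1, 0, 0, 0.3, 0, 1, 0, 0, 0.3, 0, 1, 0, 0, 0.3, 0, 1, 0, 0, 0.3, 0, 1, 0, 0, 0.3, 0, 1, 0, 0, 0.3, 0, 1, 0, 0, 0.3, 0]' --force 40

```text
time_s: 3.9
ee_pos: [512.9, -17.2, 59.8]
ee_rot: [-180.0, 0.0, 8.3]
force: [-0.9, 2.7, -0.8]
gripper_width: 29.9
```

>>> jog_arm --steps '[1, 0, 0, 0, 0, 1, 0, 0, 0, 0, 1, 0.5, 0.8, 0, 0, 1, 1.1, 1.8, 0, 0, 1, 1.7, 2.8, 0, 0, 1, 2.3, 3.8, 0, 0, 1, 3, 4.8, 0, 0, 1, 3.6, 5.8, 0, 0, 1, 4.2, 6.8, 0, 0, 1, 4.8, 7.8, 0, 0, 1, 5.4, 8.8, 0, 0, 1, 6, 9.8, 0, 0, 1, 6.5, 10.6, 0, 0, 1, 6.9, 11.1, 0, 0, 1, 6.9, 11.1, 0, 0, 1, 6.9, 11.1, 0, 0, 1, 6.9, 11.1, 0, 0]'

```text
time_s: 5.6
ee_pos: [598.9, -117.9, 61.1]
ee_rot: [179.9, -0.2, 8.3]
force: [1.4, -2.0, 6.5]
gripper_width: 0.3
```

Run:
```python
from h import *
s=env.state();print(s['ee_pos'],s['force'],s['gripper_width'])
a=np.mean([env.grab_frame('top')[:,:,::-1].astype(float) for _ in range(4)],0);b=np.mean([env.grab_frame('scene')[:,:,::-1].astype(float) for _ in range(4)],0)
cv2.imwrite('pics/t2.png',a.astype(np.uint8));cv2.imwrite('pics/s2.png',b.astype(np.uint8))
r=lambda i,x,y,w,h,s:cv2.resize(i[y:y+h,x:x+w],None,fx=s,fy=s,interpolation=cv2.INTER_CUBIC)
o=np.hstack([r(a,310,165,66,100,6),r(b,255,245,66,100,6)]);cv2.imwrite('pics/c4.png',np.clip(o*1.6+10,0,255).astype(np.uint8))
```

```text
[ 598.89515249 -117.91841544   61.08922111] [ 1.44519569 -2.03352064  6.46409254] 0.2809955934448757
```

View pics/c4.png

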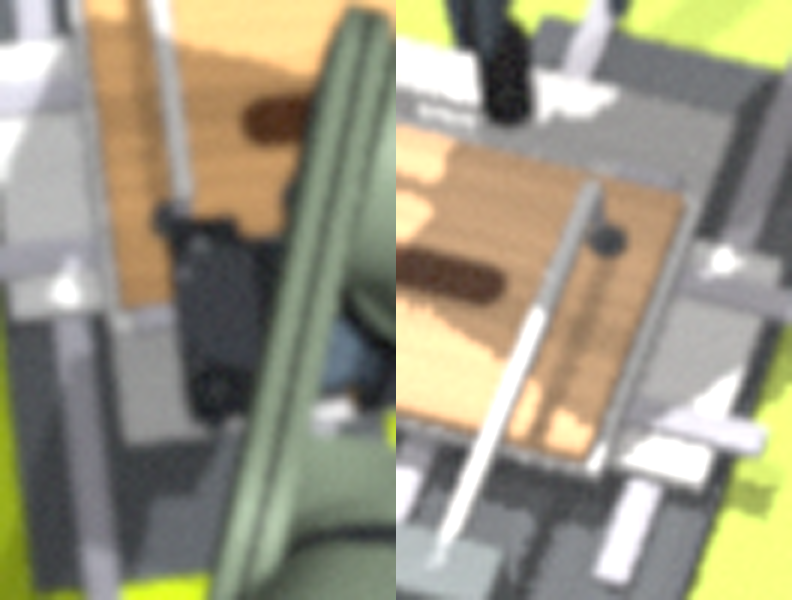

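Run:
```python
from h import *
P=lambda x,y:(255+(x-396)/6-.4,245+y/6-.4)
print('round scene',at('scene',*P(606,240),60),'tip scene',at('scene',*P(601,225),64))
print('post top',at('scene',*P(506,32),100), 'pred TCP pix',pix('scene',env.state()['ee_pos']))
print('predicted tcp at crop', (pix('scene',env.state()['ee_pos'])-[255,245])*6+[396,0])
b=cv2.imread('pics/s2.png');a=cv2.imread('pics/t2.png')
r=lambda i,x,y,w,h,s:cv2.resize(i[y:y+h,x:x+w],None,fx=s,fy=s,interpolation=cv2.INTER_CUBIC)
cv2.imwrite('pics/c5.png',cv2.convertScaleAbs(r(b,230,190,110,100,6),alpha=1.9,beta=25))
```

```text
round scene [654.1 -30.6  60. ] tip scene [650.3 -34.7  64. ]
post top [ 597.4 -107.1  100. ] pred TCP pix [270.2 257.8]
predicted tcp at crop [487.2  76.8]
```

View pics/c5.png

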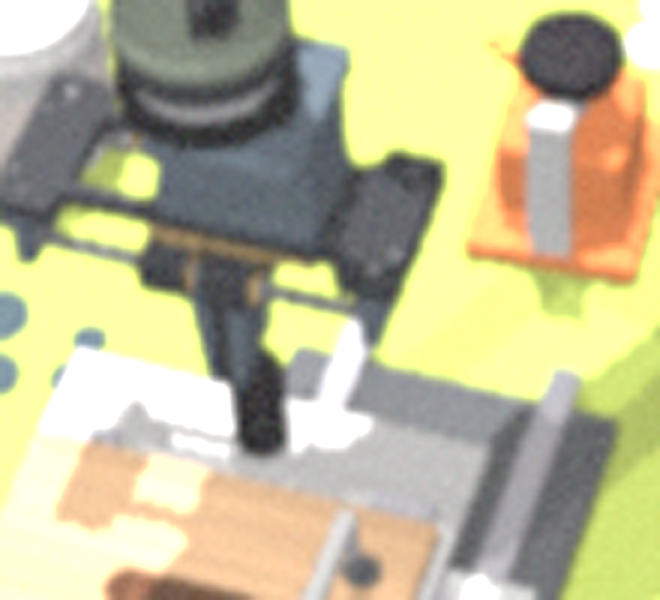

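Crops c3–c5 show the fingers fully shut (0.3 mm) beside or behind the post, so the grip slipped even though the carrier travelled. The round mark is near the pointer. I'll lift, open and look again.

>>> jog_arm --steps '[1, 0, 0, -3, 0, 1, 0, 0, -7, 0, 1, 0, 0, -7, 0, 0, 0, 0, -7, 0, 0, 0, 0, -7, 0, 0, 0, 0, -7, 0, 0, 0, 0, -7, 0, 0, 0, 0, -7, 0, 0, 0, 0, -7, 0, 0, 0, 0, -7, 0, 0, 0, 0, -7, 0, 0, 0, 0, -7, 0, 0, 0, 0, -7, 0, 0, 0, 0, -7, 0]'

```text
time_s: 7.4
ee_pos: [597.2, -117.2, 129.9]
ee_rot: [180.0, -0.0, 8.3]
force: [-0.2, 0.2, -0.5]
gripper_width: 85.1
```

Run:
```python
from h import *
s=env.state();print(s['ee_pos'],s['force'],s['gripper_width'])
av=lambda n:np.mean([env.grab_frame(n)[:,:,::-1].astype(float) for _ in range(4)],0)
a=av('top');b=av('scene')
cv2.imwrite('pics/t3.png',a.astype(np.uint8));cv2.imwrite('pics/s3.png',b.astype(np.uint8))
r=lambda i,x,y,w,h,s:cv2.resize(i[y:y+h,x:x+w],None,fx=s,fy=s,interpolation=cv2.INTER_CUBIC)
o=np.hstack([r(b,225,190,100,110,5),r(a,310,170,60,110,5)]);cv2.imwrite('pics/c6.png',np.clip(o*1.7+15,0,255).astype(np.uint8))
e=s['ee_pos'];y=np.radians(8.3);yt=np.array([np.sin(y),-np.cos(y),0]);xt=np.array([np.cos(y),np.sin(y),0])
for d in(-45,45):
  for dx in (-16,16):print(d,dx,(pix('scene',e+d*yt+dx*xt)-[225,190])*5)
```

```text
[ 597.22747219 -117.17684562  129.90143684] [-0.20882913  0.2452566  -0.49911643] 85.10520182489752
-45 -16 [310.  254.5]
-45 16 [290.  300.5]
45 -16 [149.5 216.5]
45 16 [127.5 261.5]
```

View pics/c6.png

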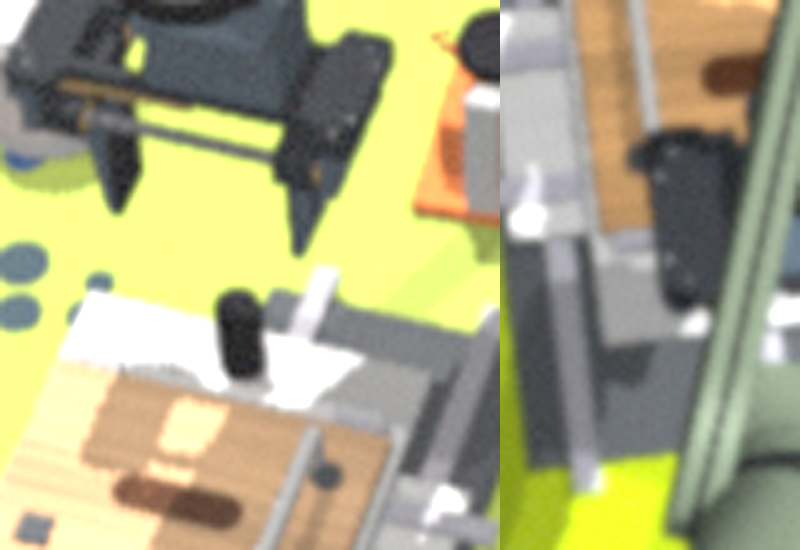

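Run:
```python
from h import *
e=np.array(env.state()['ee_pos']);y=np.radians(8.3);yt=np.array([np.sin(y),-np.cos(y),0])
for z in(209,240,280): 
  p=e-89*yt;p[2]=z;print(z,pix('top',p),'obs row 214 ->',at('top',340,214,z),p)
b=cv2.imread('pics/s3.png')
P=lambda x,y:(225+x/5-.4,190+y/5-.4)
for z in(130,150): print('tips scene',z,at('scene',*P(300,252),z),at('scene',*P(118,211),z))
print('post top scene',at('scene',*P(240,302),100),'round',at('scene',*P(326,476),60),'sq',at('scene',*P(34,527),60))
```

```text
209 [337.4 219.1] obs row 214 -> [596.  -34.6 209. ] [584.36363496 -29.11414899 209.        ]
240 [337.9 216.9] obs row 214 -> [590.8 -33.5 240. ] [584.36363496 -29.11414899 240.        ]
280 [338.6 213.8] obs row 214 -> [584.1 -32.  280. ] [584.36363496 -29.11414899 280.        ]
tips scene 130 [575.1 -82.  130. ] [ 591.1 -182.6  130. ]
tips scene 150 [588.8 -73.5 150. ] [ 604.6 -172.5  150. ]
post top scene [ 598.  -107.8  100. ] round [654.4 -29.8  60. ] sq [ 747.3 -152.5   60. ]
```

>>> jog_arm --steps '[0, 0.1, -0.5, 0, 0, 0, 0.1, -0.5, 4, 0, 0, 0.1, -0.5, 7.4, 0, 0, 0.1, -0.5, 7.4, 0, 0, 0.1, -0.5, 7.4, 0, 0, 0.1, -0.5, 7.4, 0]'

```text
time_s: 8.4
ee_pos: [599.2, -112.3, 57.9]
ee_rot: [179.9, -0.2, 8.3]
force: [-0.2, 0.3, 0.9]
gripper_width: 91.1
```

>>> jog_arm --steps '[1, 0, 0, 0, 0, 1, 0, 0, 0, 0, 1, 0, 0, 0, 0, 1, 0, 0, 0, 0, 1, 0, 0, 0, 0, 1, 0, 0, 0, 0, 1, 0, 0, 0, 0, 1, 0, 0, 0, 0, 1, 0, 0, 0, 0, 1, 0, 0, 0, 0]' --force 20

```text
time_s: 9.4
ee_pos: [597.5, -111.9, 55.8]
ee_rot: [-180.0, 0.0, 8.3]
force: [0.0, 0.9, -0.2]
gripper_width: 24.4
```

>>> jog_arm --steps '[1, 0, 0, 0, 0, 1, 0, 0, 0, 0]'

```text
time_s: 9.6
ee_pos: [597.4, -111.9, 55.8]
ee_rot: [-180.0, 0.0, 8.3]
force: [-0.1, 1.2, -0.1]
gripper_width: 24.3
```

>>> jog_arm --steps '[0.4, 0, 0, -0.8, 0, 0.4, 0, 0, -0.8, 0, 0.4, 0, 0, -0.8, 0, 0.4, 0, 0, -0.8, 0, 0.4, 0.8, 0, -0.8, 0, 0.4, 1.4, 0, -0.8, 0, 0.4, 1.4, 0, -0.8, 0]'

```text
time_s: 10.3
ee_pos: [612.6, -110.0, 63.7]
ee_rot: [180.0, -0.0, 8.3]
force: [0.1, -0.1, 0.2]
gripper_width: 54.7
```

>>> jog_arm --steps '[1, 0, 0, 0, 0, 1, 0, 0, 0, 0, 1, 0, 0, 0, 0, 1, 0, 0, 0, 0, 1, 0, 0, 0, 0, 1, 0, 0, 0, 0, 1, 0, 0, 0, 0, 1, 0, 0, 0, 0]' --force 30

```text
time_s: 11.1
ee_pos: [611.3, -110.1, 63.9]
ee_rot: [180.0, -0.0, 8.3]
force: [-0.1, -0.2, 0.2]
gripper_width: 0.4
```

Run:
```python
from h import *
s=env.state();print(s['ee_pos'],s['force'],s['gripper_width'])
av=lambda n:np.mean([env.grab_frame(n)[:,:,::-1].astype(float) for _ in range(4)],0)
b=av('scene')
cv2.imwrite('pics/s4.png',b.astype(np.uint8))
r=lambda i,x,y,w,h,s:cv2.resize(i[y:y+h,x:x+w],None,fx=s,fy=s,interpolation=cv2.INTER_CUBIC)
cv2.imwrite('pics/c7.png',np.clip(r(b,235,200,80,100,6)*1.7+15,0,255).astype(np.uint8))
```

```text
[ 611.33201635 -110.09399603   63.87881398] [-0.10685258 -0.2215089   0.18280695] 0.37322801589519244
```

View pics/c7.png

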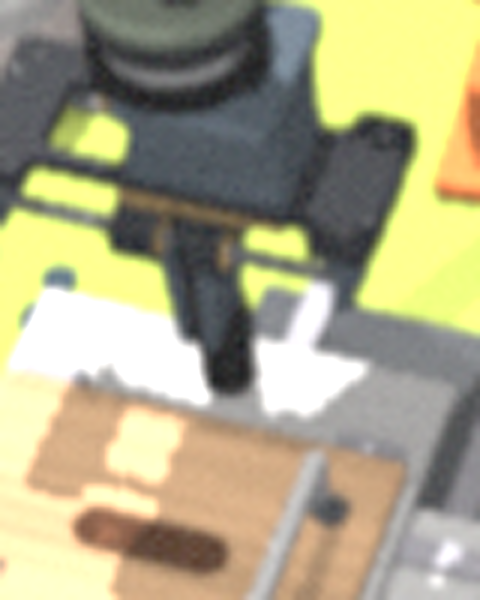

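>>> jog_arm --steps '[0, -1.4, 0, -3, 0, 0, -1.4, 0, -3, 0, 0, -1.4, 0, -3, 0, 0, -1.4, 0, -3, 0, 0, -1.4, 0, -3, 0, 0, -1.4, 0, -3, 0, 0, -1.4, 0, -3, 0, 0, -1.4, 0, 0, 0, 0, -1.4, 0, 1.5, 0, 0, -1.4, 0, 1.5, 0, 0, -1.4, 0, 1.5, 0, 0, -1.4, 0, 1.5, 0]'

```text
time_s: 12.5
ee_pos: [598.5, -112.3, 49.9]
ee_rot: [180.0, -0.1, 8.3]
force: [-0.2, 0.4, 0.5]
gripper_width: 91.2
```

>>> jog_arm --steps '[0, 0, 0, 0.3, 0, 0, 0, 0, 0.5, 0, 0, 0, 0, 0.5, 0, 0, 0, 0, 0.5, 0]'

```text
time_s: 12.9
ee_pos: [597.5, -112.1, 43.9]
ee_rot: [180.0, -0.0, 8.3]
force: [-0.2, 0.5, 0.6]
gripper_width: 91.4
```

>>> jog_arm --steps '[0, 0, 0, 0.3, 0, 0, 0, 0, 0.6, 0, 0, 0, 0, 0.6, 0, 0, 0, 0, 0.6, 0]'

```text
time_s: 13.3
ee_pos: [597.4, -112.1, 37.6]
ee_rot: [-180.0, 0.0, 8.3]
force: [-0.6, 0.0, -0.1]
gripper_width: 91.3
```

>>> jog_arm --steps '[0, 0, 0, 0.3, 0, 0, 0, 0, 0.6, 0, 0, 0, 0, 0.6, 0, 0, 0, 0, 0.6, 0]'

```text
time_s: 13.7
ee_pos: [597.4, -112.1, 31.7]
ee_rot: [-180.0, 0.0, 8.3]
force: [0.9, -0.7, 0.3]
gripper_width: 90.9
```

>>> jog_arm --steps '[1, 0, 0, 0, 0, 1, 0, 0, 0, 0, 1, 0, 0, 0, 0, 1, 0, 0, 0, 0, 1, 0, 0, 0, 0, 1, 0, 0, 0, 0, 1, 0, 0, 0, 0, 1, 0, 0, 0, 0, 1, 0, 0, 0, 0, 1, 0, 0, 0, 0, 1, 0, 0, 0, 0]' --force 30

```text
time_s: 14.8
ee_pos: [597.5, -112.1, 31.8]
ee_rot: [180.0, 0.0, 8.3]
force: [0.2, 0.0, -0.9]
gripper_width: 25.1
```

Run:
```python
from h import *
s=env.state();print(s['ee_pos'],s['force'],s['gripper_width'],s['qpos'])
av=lambda n:np.mean([env.grab_frame(n)[:,:,::-1].astype(float) for _ in range(4)],0)
b=av('scene')
cv2.imwrite('pics/s5.png',b.astype(np.uint8))
r=lambda i,x,y,w,h,s:cv2.resize(i[y:y+h,x:x+w],None,fx=s,fy=s,interpolation=cv2.INTER_CUBIC)
cv2.imwrite('pics/c8.png',np.clip(r(b,235,200,80,100,6)*1.7+15,0,255).astype(np.uint8))
```

```text
[ 597.47737245 -112.05365633   31.84343036] [ 0.23051516  0.01964207 -0.92570549] 25.126392030559714 [-1.17056166e+01  2.79996669e+01  9.63726262e+01 -9.43878164e-04
  5.56283077e+01  7.00000148e+01]
```

View pics/c8.png

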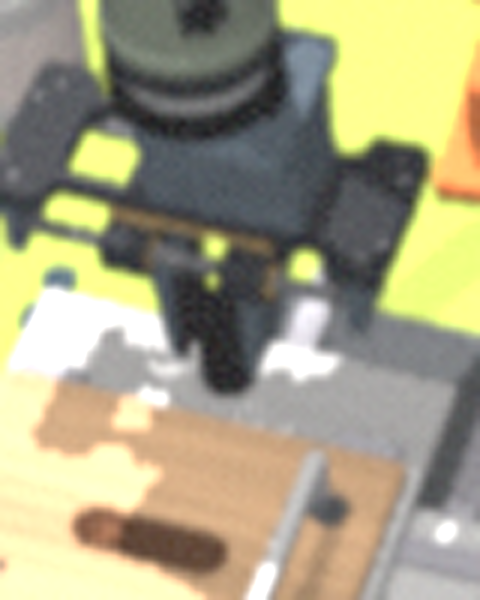

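The fingers now visibly straddle the post (crop c8: post at (228,370), a finger on each side, width 25.1). The real tips sit well above the reported TCP z. Next I'll measure the disc against the pointer.

```bash
cat >> h.py <<'E'
def av(n,k=6): return np.mean([env.grab_frame(n)[:,:,::-1].astype(float) for _ in range(k)],0)
def dark(im,u,v,R=6,rad=5.0):
    g=cv2.cvtColor(im.astype(np.float32),cv2.COLOR_BGR2GRAY)
    for _ in range(5):
        x,y=np.meshgrid(np.arange(int(u)-R-2,int(u)+R+3),np.arange(int(v)-R-2,int(v)+R+3)); w=g[y,x]
        m=np.hypot(x-u,y-v)<rad; k=np.clip(np.percentile(w,65)*.85-w,0,None)*m
        u,v=(k*x).sum()/k.sum(),(k*y).sum()/k.sum()
    return round(u,2),round(v,2)
E
python3 - <<'E'
from h import *
s0=cv2.imread('pics/sm.png');s=cv2.imread('pics/s5.png')
r0=dark(s0,336.7,273.7);r1=dark(s,289.6,284.3)
print(r0,r1,at('scene',*r0,60),at('scene',*r1,60),at('scene',*r1,60)-at('scene',*r0,60))
g0=cv2.cvtColor(s0,cv2.COLOR_BGR2GRAY);g1=cv2.cvtColor(s,cv2.COLOR_BGR2GRAY)
print(g0[274:292,282:296]);print(g1[274:296,282:298])
t=av('top');cv2.imwrite('pics/t5.png',t.astype(np.uint8));print(cv2.cvtColor(t.astype(np.uint8),cv2.COLOR_BGR2GRAY)[190:212,328:348])
E
```

```text
(np.float64(336.67), np.float64(273.57)) (np.float64(289.29), np.float64(284.28)) [569.9  66.3  60. ] [653.5 -31.8  60. ] [ 83.6 -98.1   0. ]
[[131 130 131 128 128 130 130 128 129 131 132 132 127 108]
 [129 130 130 134 142 146 138 125 127 129 128 125 114  82]
 [127 126 129 137 154 154 135 118 126 130 130 125 108  70]
 [132 130 132 142 158 150 116 105 124 132 131 126 110  73]
 [135 135 141 152 158 140  94  94 121 127 129 128 119  89]
 [136 138 145 159 153 119  80  89 122 131 130 128 125 107]
 [132 137 151 159 144  99  68  90 122 135 135 133 129 125]
 [121 134 154 155 130  85  67  91 126 136 138 138 137 133]
 [105 135 157 149 112  87  78  96 128 136 136 137 139 138]
 [103 146 157 137 104 104 101 108 124 128 130 132 136 137]
 [113 154 152 121 109 126 125 119 122 126 126 131 137 136]
 [131 156 144 110 119 136 130 111 109 124 129 133 140 142]
 [147 154 132 111 131 137 114  91  96 119 131 138 144 145]
 [154 148 117 114 136 131 101  80  86 112 131 142 145 146]
 [157 139 109 126 140 132  96  78  90 117 135 142 144 145]
 [154 122 111 136 142 126  92  77  94 127 140 142 144 142]
 [142 110 122 
[... 2750 characters left out ...]
  56  66
   77  83]
 [ 89  84  83  86  87  86  78  62  40  28  22  23  22  22  26  30  35  43
   62  79]
 [ 91  85  82  86  87  84  73  55  33  23  20  21  19  18  19  18  21  28
   48  67]
 [ 92  83  82  83  86  81  69  45  24  23  25  27  27  24  19  18  16  22
   36  56]
 [ 92  84  80  84  85  79  63  40  23  21  29  36  39  31  24  25  18  21
   25  37]
 [ 91  86  81  84  85  79  63  38  25  22  32  43  43  37  29  28  25  24
   25  28]
 [ 91  86  82  84  87  83  68  45  26  23  32  38  40  37  32  31  29  29
   30  30]
 [ 94  93  84  84  86  83  73  50  29  29  32  31  34  30  31  35  32  32
   33  30]
 [ 97  97  87  83  81  82  73  52  39  38  36  36  32  33  33  33  33  34
   33  33]]
```

Run:
```python
from h import *
tip=at('scene',288.3,283.0,64);d=at('scene',289.6,284.8,60);d2=at('scene',289.3,284.5,60);print(tip,d,d2)
y=np.radians(8.3);Rm=np.array([[np.cos(y),np.sin(y)],[np.sin(y),-np.cos(y)]])
print('tool shift scene',Rm@(tip-d)[:2],Rm@(tip-d2)[:2])
r0=at('scene',336.67,273.57,60);print('moved',d-r0)
t0=cv2.imread('pics/tm.png');R0=dark(t0,298.5,233.7);S0=dark(t0,348.4,197.8);print(R0,S0,at('top',*R0,60),at('top',*S0,60))
tt=at('top',339.8,200.8,64);dt=at('top',339.1,202,60);print('tool shift top',Rm@(tt-dt)[:2],tt,dt)
print('marks diff top in base', Rm@(at('top',*S0,60)-at('top',*R0,60))[:2])
```

```text
[653.4 -34.5  64. ] [654.6 -30.3  60. ] [654.1 -31.5  60. ]
tool shift scene [-1.79372699  3.98278087] [-1.12573666  2.86752803]
moved [ 84.7 -96.6   0. ]
(np.float64(298.48), np.float64(233.71)) (np.float64(348.43), np.float64(197.83)) [568.2  62.   60. ] [662.9 -60.1  60. ]
tool shift top [2.04493939 1.91526052] [653.8 -38.5  64. ] [651.5 -36.9  60. ]
marks diff top in base [ 76.08220008 134.49163108]
```

>>> jog_arm --steps '[1, 0, 0.1, 0, 0, 1, 0, 0.2, 0, 0, 1, 0, 0.3, 0, 0, 1, 0, 0.3, 0, 0, 1, 0, 0.3, 0, 0]'

```text
time_s: 15.8
ee_pos: [598.0, -115.2, 31.8]
ee_rot: [180.0, -0.0, 8.3]
force: [-0.5, 0.7, 0.3]
gripper_width: 25.3
```

Run:
```python
from h import *
s=env.state();print(s['ee_pos'],s['force'],s['gripper_width'])
t0=cv2.cvtColor(cv2.imread('pics/tm.png'),cv2.COLOR_BGR2GRAY);print(t0[192:206,334:346])
b=av('scene').astype(np.uint8);t=av('top').astype(np.uint8);cv2.imwrite('pics/s6.png',b);cv2.imwrite('pics/t6.png',t)
print(cv2.cvtColor(b,cv2.COLOR_BGR2GRAY)[278:291,282:298]);print(cv2.cvtColor(t,cv2.COLOR_BGR2GRAY)[194:210,330:350])
```

```text
[ 597.95896501 -115.18782346   31.83431321] [-0.48302283  0.7056857   0.34161527] 25.293469837028898
[[111  90  78  83 109 137 146 138 134 134 134 135]
 [113  91  78  82 106 136 148 142 136 134 134 131]
 [114  92  76  80 105 136 149 145 137 131 127 119]
 [114  92  76  78 103 134 149 145 135 128 117 100]
 [115  92  76  77  99 128 145 143 132 125 115  91]
 [118  97  79  75  89 115 129 131 126 126 117  91]
 [123 107  87  76  83  97 108 116 123 127 119  91]
 [126 115  98  85  83  91 100 111 126 130 119  93]
 [129 120 108  95  84  85  93 108 125 130 120  95]
 [130 122 114 101  92  90  96 110 123 130 122 103]
 [128 124 115 111 107 108 115 122 127 128 126 118]
 [130 125 118 115 113 118 123 125 126 127 125 124]
 [126 125 120 116 116 120 123 125 126 125 125 125]
 [127 125 123 124 123 124 127 126 127 127 127 127]]
[[ 95  96  97 105 108 100  81  79  92  93  93  90  90  89  88  88]
 [ 94  96 102 106 105  91  74  76  91  94  95  95  93  90  92  91]
 [ 94  97 102 108 101  82  70  75  86  93  95  93  93  93  93  95]
 [ 96  97 105 105  94  75  67  72  80  91  93  94  93  94  92  94]
 [ 97 100 107 10
[... 1248 characters left out ...]
  89  90
   91  90]
 [ 88  87  90  90  87  78  66  47  36  36  39  40  44  56  71  76  80  83
   86  89]
 [ 87  85  87  88  86  80  68  48  33  28  33  32  33  41  48  53  56  66
   81  87]
 [ 88  83  86  88  86  81  66  44  31  23  22  19  22  23  28  30  35  51
   72  81]
 [ 86  82  85  87  87  78  59  39  21  18  18  19  19  16  19  19  21  39
   60  73]
 [ 87  81  83  86  84  75  54  31  19  20  28  32  29  21  18  18  22  30
   46  59]
 [ 89  83  84  84  85  75  53  26  21  25  39  47  42  29  23  24  24  23
   30  39]
 [ 87  82  83  86  84  75  53  26  23  30  41  53  47  35  31  27  27  27
   26  26]
 [ 86  81  83  87  87  77  55  31  26  32  38  44  40  36  33  30  31  31
   29  27]]
```

Both views put the disc within about 1 mm of the point below the tip. I'll pause over 1 s, then start toward the square.

>>> jog_arm --steps '[1, 0, 0, 0, 0, 1, 0, 0, 0, 0, 1, 0, 0, 0, 0, 1, 0, 0, 0, 0, 1, 0, 0, 0, 0, 1, 0, 0, 0, 0, 1, 0, 0, 0, 0, 1, 0, 0, 0, 0, 1, 0, 0, 0, 0, 1, 0, 0, 0, 0, 1, 0, 0, 0, 0, 1, 0, 0, 0, 0, 1, 0, 0, 0, 0]'

```text
time_s: 17.7
ee_pos: [598.0, -115.1, 31.9]
ee_rot: [180.0, -0.0, 8.3]
force: [0.3, -1.2, -0.9]
gripper_width: 25.3
```

>>> jog_arm --steps '[1, -0.3, -0.5, 0, 0, 1, -0.8, -1.4, 0, 0, 1, -1.4, -2.5, 0, 0, 1, -2, -3.6, 0, 0, 1, -2.6, -4.7, 0, 0, 1, -3.3, -5.8, 0, 0, 1, -3.9, -6.9, 0, 0, 1, -4.5, -8, 0, 0, 1, -5.1, -9.1, 0, 0, 1, -5.8, -10.2, 0, 0, 1, -6.4, -11.3, 0, 0, 1, -7, -12.4, 0, 0, 1, -7.4, -13.1, 0, 0, 1, -7.6, -13.4, 0, 0, 1, -7.6, -13.4, 0, 0, 1, -7.6, -13.4, 0, 0, 1, -7.6, -13.4, 0, 0]'

```text
time_s: 19.4
ee_pos: [502.8, 6.6, 31.8]
ee_rot: [-180.0, 0.1, 8.3]
force: [-1.6, 1.6, 1.5]
gripper_width: 25.2
```

Run:
```python
from h import *
s=env.state();print(s['ee_pos'],s['force'],s['gripper_width'],s['time_s'])
b=av('scene').astype(np.uint8);t=av('top').astype(np.uint8);cv2.imwrite('pics/s7.png',b);cv2.imwrite('pics/t7.png',t)
print(cv2.cvtColor(b,cv2.COLOR_BGR2GRAY)[276:292,280:298]);print(cv2.cvtColor(t,cv2.COLOR_BGR2GRAY)[194:209,330:350])
```

```text
[502.76883407   6.64720437  31.82144097] [-1.59463598  1.59665588  1.54702228] 25.211270552933215 19.4
[[140 140 143 141 140 146 160 161 142 123 130 131 134 134 133 136 137 138]
 [143 142 142 144 144 154 166 158 122 111 134 137 136 133 135 134 134 133]
 [145 141 140 142 147 160 167 146 104 103 137 144 142 142 141 138 137 136]
 [146 145 143 143 153 166 160 126  84  97 136 144 145 144 145 143 143 141]
 [148 148 147 149 158 167 152 105  72  89 124 137 141 142 144 144 145 145]
 [150 148 148 153 165 164 135  89  66  78 108 124 132 140 142 143 143 143]
 [152 150 149 157 166 156 116  76  65  71  84  99 113 138 145 144 143 143]
 [152 148 145 161 165 144  97  69  64  65  71  75 101 138 149 149 149 147]
 [152 146 146 166 161 123  82  71  64  59  63  74 102 139 150 153 149 149]
 [149 149 157 165 150 101  71  65  55  48  61  89 119 140 150 153 150 153]
 [146 151 163 165 134  92  79  74  58  42  67 104 131 145 150 152 153 151]
 [145 157 168 157 119 109 119 112  78  58  71 107 136 148 151 150 150 150]
 [143 162 166 145 116 133 146 136  97  75  87 121 141 151 151 150 149 149]
 [149 166 161 127 118 
[... 779 characters left out ...]
 139 139
  139 139]
 [138 137 138 137 134 123 103  75  56  57  65  69  72  90 118 134 137 140
  139 139]
 [138 138 139 139 136 128 110  83  61  55  60  65  69  87 114 131 137 139
  138 139]
 [141 139 140 138 138 133 116  88  65  61  64  68  72  84 112 129 136 137
  136 136]
 [140 140 138 138 137 134 120  94  77  72  76  81  85  94 112 128 134 135
  135 136]
 [139 138 138 138 137 135 124 108  95  95  97 102 107 113 122 131 133 132
  131 131]
 [138 136 136 136 136 133 130 123 120 119 120 122 122 125 127 131 131 130
  129 130]
 [134 133 133 133 130 131 129 130 129 129 127 128 129 130 130 130 131 131
  131 132]
 [131 131 131 132 131 132 132 132 132 133 131 132 133 132 133 131 133 134
  133 133]]
```

The square is within about 0.5 px of the target in the top view: (339.9,201.6) against (339.7,201.5). Releasing and lifting.

>>> jog_arm --steps '[0.3, 0, 0, 0, 0, 0.3, 0, 0, 0, 0, 0.3, 0, 0, 0, 0, 0.3, 0, 0, 0, 0, 0.3, 0, 0, -1, 0, 0.3, 0, 0, -5, 0, 0.3, 0, 0, -8.5, 0, 0.3, 0, 0, -8.5, 0, 0.3, 0, 0, -8.5, 0]'

```text
time_s: 20.9
ee_pos: [503.9, 6.5, 117.9]
ee_rot: [180.0, -0.1, 8.3]
force: [1.1, 0.0, 0.2]
gripper_width: 63.9
```

>>> jog_arm --steps '[1, -3.7, -32.2, 0, 0, 1, -3.7, -32.2, 0, 0, 1, -3.7, -32.2, 0, 0, 1, -3.7, -32.2, 0, 0, 1, -3.7, -32.2, 0, 0, 1, -3.7, -32.2, 0, 0, 1, -3.7, -32.2, 0, 0, 1, -3.7, -32.2, 0, 0, 1, -3.7, -32.2, 0, 0, 1, -3.7, -32.2, 0, 0, 1, -3.7, -32.2, 0, 0, 1, -3.7, -32.2, 0, 0]'

```text
time_s: 22.1
ee_pos: [420.6, 318.8, 116.8]
ee_rot: [180.0, 0.0, 8.2]
force: [0.1, 0.6, 0.2]
gripper_width: 0.7
```

Run:
```python
from h import *
s=env.state();print(s['ee_pos'],s['force'],s['gripper_width'],s['time_s'])
b=av('scene',4).astype(np.uint8);t=av('top',4).astype(np.uint8);cv2.imwrite('pics/s8.png',b);cv2.imwrite('pics/t8.png',t)
r=lambda i,x,y,w,h,s:cv2.resize(i[y:y+h,x:x+w],None,fx=s,fy=s,interpolation=cv2.INTER_CUBIC)
o=np.hstack([r(t,320,180,40,60,10),r(b,400,190,66,99,6.0606)[:600]]);cv2.imwrite('pics/c9.png',cv2.convertScaleAbs(o,alpha=1.7,beta=15))
print(cv2.cvtColor(t,cv2.COLOR_BGR2GRAY)[196:208,333:347])
```

```text
[420.60747945 318.77768393 116.78801472] [0.13079156 0.61250138 0.24392998] 0.7137324414406189 22.1
[[132 117  97  78  80 101 130 146 144 132 127 130 132 130]
 [134 122 100  78  74  88 117 131 130 116 118 126 131 133]
 [132 125 107  80  64  72  97 108 105  97 103 121 132 135]
 [132 128 112  85  59  65  86  98  96  89  96 121 132 136]
 [133 127 116  90  66  59  73  85  86  80  92 117 133 135]
 [135 130 119  99  74  54  56  63  67  70  89 116 130 136]
 [135 133 125 109  82  59  55  61  60  68  85 111 129 134]
 [136 134 129 113  86  62  60  62  65  70  82 107 125 133]
 [136 134 132 117  92  74  69  75  78  82  90 109 125 132]
 [135 134 132 125 104  95  92  94  98 103 108 120 128 129]
 [133 133 130 127 122 118 118 117 117 118 120 123 125 127]
 [128 128 127 127 127 124 125 125 125 126 127 127 127 127]]
```

View pics/c9.png

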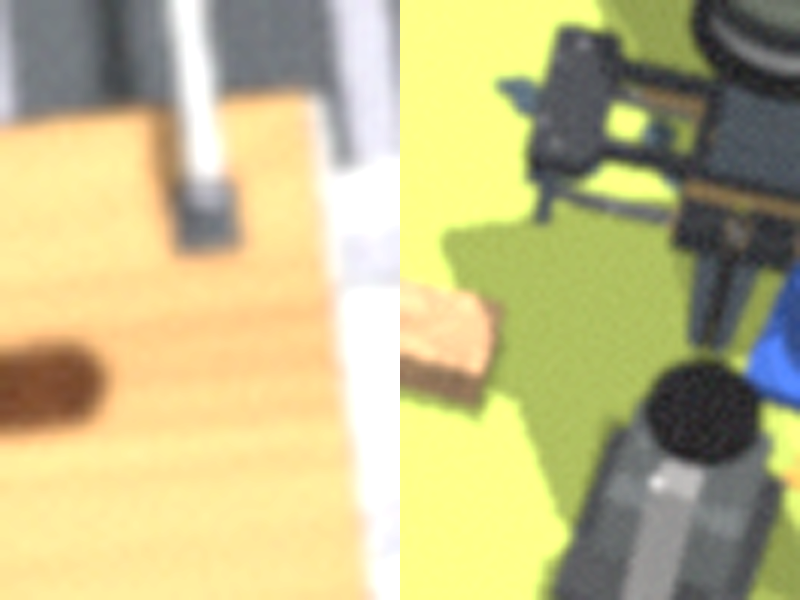

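Crop c9 left shows the square plate directly under the pointer's end, and right shows the shut fingers above the grey-housing knob. I'll descend with force checks.

>>> jog_arm --steps '[1, 0, 0, 1, 0, 1, 0, 0, 1.8, 0, 1, 0, 0, 1.8, 0, 1, 0, 0, 1.8, 0]'

```text
time_s: 22.9
ee_pos: [420.0, 319.7, 98.2]
ee_rot: [180.0, 0.1, 8.3]
force: [-0.1, 0.3, 0.2]
gripper_width: 0.2
```

>>> jog_arm --steps '[1, 0, 0, 0.6, 0, 1, 0, 0, 1.2, 0, 1, 0, 0, 1.2, 0, 1, 0, 0, 1.2, 0]'

```text
time_s: 23.3
ee_pos: [420.2, 319.8, 86.6]
ee_rot: [180.0, 0.0, 8.3]
force: [0.1, 0.7, 0.4]
gripper_width: -0.3
```

>>> jog_arm --steps '[1, 0, 0, 0.6, 0, 1, 0, 0, 1, 0, 1, 0, 0, 1, 0, 1, 0, 0, 1, 0]'

```text
time_s: 23.7
ee_pos: [420.2, 319.8, 76.6]
ee_rot: [180.0, 0.0, 8.3]
force: [0.3, 0.8, -0.1]
gripper_width: 0.4
```

>>> jog_arm --steps '[1, 0, 0, 0.5, 0, 1, 0, 0, 0.5, 0, 1, 0, 0, 0.5, 0]'

```text
time_s: 24.0
ee_pos: [420.2, 319.8, 71.7]
ee_rot: [180.0, 0.0, 8.3]
force: [-0.9, -0.1, 0.8]
gripper_width: 0.1
```

>>> jog_arm --steps '[1, 0, 0, 0.4, 0, 1, 0, 0, 0.4, 0, 1, 0, 0, 0.4, 0]'

```text
time_s: 24.3
ee_pos: [420.2, 319.8, 67.7]
ee_rot: [180.0, 0.0, 8.3]
force: [-0.9, 0.2, -0.6]
gripper_width: 0.2
```

>>> jog_arm --steps '[1, 0, 0, 0.3, 0, 1, 0, 0, 0.3, 0, 1, 0, 0, 0.3, 0]'

```text
time_s: 24.6
ee_pos: [420.6, 320.1, 65.2]
ee_rot: [-180.0, -0.0, 8.3]
force: [0.4, 0.3, 3.1]
gripper_width: 0.3
```

>>> jog_arm --steps '[1, 0, 0, 0.2, 0, 1, 0, 0, 0.2, 0, 1, 0, 0, 0.2, 0, 1, 0, 0, 0.2, 0]'

```text
time_s: 25.0
ee_pos: [420.6, 320.1, 63.1]
ee_rot: [-180.0, -0.0, 8.3]
force: [0.4, -0.0, 3.6]
gripper_width: 0.6
```

>>> jog_arm --steps '[1, 0, 0, 0.2, 0, 1, 0, 0, 0.4, 0, 1, 0, 0, 0.4, 0, 1, 0, 0, 0.4, 0]'

```text
time_s: 25.4
ee_pos: [420.6, 320.1, 59.0]
ee_rot: [-180.0, -0.0, 8.3]
force: [0.0, 0.8, 5.4]
gripper_width: 0.3
```

>>> jog_arm --steps '[1, 0, 0, 0.2, 0, 1, 0, 0, 0.4, 0, 1, 0, 0, 0.4, 0, 1, 0, 0, 0.4, 0]'

```text
time_s: 25.8
ee_pos: [420.6, 320.1, 55.2]
ee_rot: [-180.0, -0.0, 8.3]
force: [0.3, -0.2, 6.7]
gripper_width: 0.1
```

>>> jog_arm --steps '[1, 0, 0, 0.2, 0, 1, 0, 0, 0.4, 0, 1, 0, 0, 0.4, 0, 1, 0, 0, 0.4, 0]'

```text
time_s: 26.2
ee_pos: [420.6, 320.1, 51.4]
ee_rot: [-180.0, -0.1, 8.3]
force: [-0.6, -0.8, 9.2]
gripper_width: 0.4
```

Run:
```python
from h import *
F=[];Z=[];B=[]
for i in range(16):
    B.append(env.grab_frame('scene')[:,:,::-1].astype(float));s=env.state();F.append(s['force'][2]);Z.append(s['ee_pos'][2])
print(np.round(F,1),np.mean(F),np.std(F),Z[-1],s['time_s'])
b=np.mean(B,0);cv2.imwrite('pics/s9.png',b.astype(np.uint8))
r=cv2.resize(b[235:305,420:475],None,fx=8,fy=8,interpolation=cv2.INTER_CUBIC);cv2.imwrite('pics/c10.png',np.clip(r*2+20,0,255).astype(np.uint8))
```

```text
[9.3 9.  8.1 7.9 9.4 9.2 8.7 8.7 8.4 7.9 8.8 8.2 8.6 8.3 9.  8.2] 8.604185575796363 0.4621784047240867 51.45328311943868 27.0
```

View pics/c10.png

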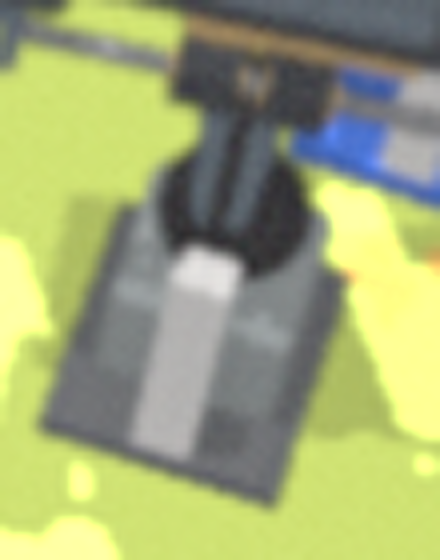

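Run:
```python
from h import *
print(pix('scene',[420,320,104]),pix('scene',[420,320,90]))
a=cv2.cvtColor(cv2.imread('pics/sm.png'),cv2.COLOR_BGR2GRAY);b=cv2.cvtColor(cv2.imread('pics/s9.png'),cv2.COLOR_BGR2GRAY)
print('before');print(a[246:276,438:462]);print('now');print(b[246:276,438:462])
```

```text
[448.  254.8] [447.2 258. ]
before
[[140 139 141 140 139 140 141 141 141 140 140 140 140 140 142 140 142 141
  139 135 118  86  71  68]
 [140 139 140 141 140 140 141 141 141 139 136 137 138 138 140 140 140 141
  140 131 100  77  70  70]
 [140 141 140 140 140 141 141 137 132 124 118 114 118 122 132 135 139 140
  140 127  94  71  71  70]
 [138 141 139 140 140 137 130 116 100  86  80  73  79  86  97 107 122 134
  133 113  84  70  71  71]
 [139 140 140 141 133 117  97  76  56  45  43  38  39  44  50  62  82 104
  112  96  76  72  72  71]
 [141 140 140 135 113  82  56  38  30  28  29  28  25  29  24  29  46  63
   76  72  70  70  71  70]
 [140 140 137 115  82  49  30  25  31  29  27  27  30  28  27  25  30  33
   43  48  58  67  71  70]
 [140 140 131  95  56  33  30  31  26  30  29  30  29  27  31  27  24  28
   27  32  40  51  60  66]
 [140 137 114  74  42  29  31  32  29  27  31  29  28  26  29  28  30  26
   26  27  34  37  47  50]
 [136 120  89  53  31  29  27  27  31  27  29  32  29  31  27  29  30  26
   27  26  26  34  46  45]
 [127 103  68  37  27  27  34  27  35  29  30  34  32  
[... 4300 characters left out ...]
58  64  82  96 101 102 101 102 103  99  83  48  29  32  40  49  54
   56  57  56  49  43  45]
 [ 64  63  66  79  90  96  98  99 101 103  98  78  54  49  51  54  56  57
   58  58  54  45  38  37]
 [ 67  66  70  77  80  84  87  89  95 100  94  75  59  57  55  56  57  57
   58  56  52  44  38  37]
 [ 68  69  71  77  79  78  80  80  84  87  82  65  58  56  57  56  57  57
   58  55  49  41  38  38]
 [ 62  65  73  77  78  79  78  78  79  79  73  61  56  58  58  58  57  57
   56  54  46  40  38  40]
 [ 55  61  74  78  78  79  78  78  78  77  69  61  59  60  65  64  58  57
   57  52  44  38  37  41]
 [ 55  60  74  79  79  79  77  78  79  76  67  65  66  67  69  66  60  58
   54  48  42  37  36  44]]
```

Three estimates of the press depth disagree slightly: about 11.5 mm from force, 12 from vision and 13.8 from the contact height. I'll back off in steps with averaged force to pin down the contact height.

```bash
cat > f.py <<'E'
from h import *
F=[];Z=[]
for i in range(8): env.grab_frame('top');s=env.state();F.append(s['force'][2]);Z.append(s['ee_pos'][2])
print('F %.2f z %.2f t %.2f'%(np.mean(F),np.mean(Z),s['time_s']))
E
echo
```

```text
(no output)
```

>>> jog_arm --steps '[1, 0, 0, -0.7, 0, 1, 0, 0, -1.2, 0, 1, 0, 0, -1.2, 0, 1, 0, 0, -1.2, 0]'

```text
time_s: 27.4
ee_pos: [420.6, 320.1, 62.8]
ee_rot: [-180.0, -0.1, 8.3]
force: [0.5, 1.1, 4.0]
gripper_width: 0.4
```

```bash
python3 f.py
```

```text
F 4.17 z 62.72 t 27.80
```

>>> jog_arm --steps '[1, 0, 0, -0.2, 0, 1, 0, 0, -0.2, 0, 1, 0, 0, -0.2, 0]'

```text
time_s: 28.1
ee_pos: [420.5, 320.0, 64.9]
ee_rot: [-180.0, -0.0, 8.3]
force: [2.6, 1.2, 3.1]
gripper_width: 0.4
```

```bash
python3 f.py
```

```text
F 3.49 z 64.80 t 28.50
```

>>> jog_arm --steps '[1, 0, 0, -0.1, 0, 1, 0, 0, -0.1, 0, 1, 0, 0, -0.1, 0]'

```text
time_s: 28.8
ee_pos: [419.0, 318.9, 65.2]
ee_rot: [179.9, 0.2, 8.3]
force: [-0.4, -0.4, 2.3]
gripper_width: 0.4
```

```bash
python3 f.py
```

```text
F 0.49 z 65.39 t 29.20
```

>>> jog_arm --steps '[1, 0, 0, -0.2, 0, 1, 0, 0, -0.2, 0, 1, 0, 0, -0.2, 0]'

```text
time_s: 29.5
ee_pos: [420.4, 319.9, 67.9]
ee_rot: [-180.0, -0.0, 8.3]
force: [-0.4, -0.5, -0.5]
gripper_width: 0.6
```

```bash
python3 f.py
```

```text
F -0.05 z 67.80 t 29.90
```

Contact breaks cleanly at z≈65.3, so 14 mm is z≈51.3 (about 17.3 mm below the current command). I'll press smoothly and hold.

>>> jog_arm --steps '[1, 0, 0, 0.3, 0, 1, 0, 0, 0.6, 0, 1, 0, 0, 0.9, 0, 1, 0, 0, 1.2, 0, 1, 0, 0, 1.5, 0, 1, 0, 0, 1.7, 0, 1, 0, 0, 1.75, 0, 1, 0, 0, 1.75, 0, 1, 0, 0, 1.75, 0, 1, 0, 0, 1.75, 0, 1, 0, 0, 1.75, 0, 1, 0, 0, 1.75, 0]'

```text
time_s: 31.1
ee_pos: [420.6, 320.1, 51.3]
ee_rot: [-180.0, -0.1, 8.3]
force: [-0.7, -1.2, 8.3]
gripper_width: 0.3
```

```bash
python3 f.py
python3 - <<'E'
from h import *
t=av('top',4).astype(np.uint8);b=av('scene',4).astype(np.uint8);cv2.imwrite('pics/t9.png',t)
g=cv2.cvtColor(t,cv2.COLOR_BGR2GRAY);print(g[198:207,333:347])
g=cv2.cvtColor(b,cv2.COLOR_BGR2GRAY);print(g[264:272,450:457])
t0=cv2.imread('pics/tm.png')
d=cv2.absdiff(cv2.GaussianBlur(t,(5,5),0),cv2.GaussianBlur(t0,(5,5),0)).max(2)
for n,(u,v) in dict(sand=(254,312),orange=(347,313),blue=(176,345),brush=(105,268),driver=(180,198),mug=(550,259),tape=(500,226)).items():print(n,d[v-15:v+15,u-15:u+15].mean().round(1))
E
```

```text
F 8.61 z 51.27 t 31.50
[[132 124 106  81  63  71  96 107 106  96 102 122 132 133]
 [134 128 111  83  60  63  87  97  98  87  95 120 131 134]
 [133 127 116  90  65  57  72  83  85  79  92 118 131 134]
 [133 131 119 101  74  53  56  62  69  69  85 115 132 135]
 [135 131 124 108  82  59  55  59  62  65  85 111 126 134]
 [135 134 128 113  85  64  59  62  66  68  82 106 126 132]
 [135 134 128 116  91  73  70  73  76  80  90 107 124 131]
 [133 132 131 121 107  94  93  94  98 102 108 118 125 130]
 [131 131 131 126 121 117 115 117 117 119 121 124 126 126]]
[[22 15 15 20 20 19 18]
 [20 14 13 17 14 19 22]
 [17 21 13 20 14 15 25]
 [30 15 18 16 16 28 39]
 [45 12 14 20 29 40 52]
 [48 31 32 38 44 54 56]
 [56 50 52 52 56 57 59]
 [59 54 54 56 56 59 57]]
sand 4.4
orange 6.6
blue 57.3
brush 3.8
driver 2.1
mug 1.5
tape 2.0
```

```bash
python3 -c "
from workcell import env
print(env.job_done(), env.state()['time_s'])"
```

```text
the job is handed in; nothing more can be done
the job is handed in; nothing more can be done
```

The job is handed in at about 32 s robot time. The round disc was held under the pointer for the datum, then the square plate was brought there and the carrier released. The grey-housing palm knob is being held 14 mm down.

- **Round disc:** it was paused under the pointer for well over 1 s, and both cameras put it within about 1 mm of centre.
- **Square plate:** the carrier was released with the plate within about 0.5 mm of centre in the top view. A later look while pressing the knob showed it had not moved.
- **Palm knob depth:** contact breaks at a reported tool height of 65.3 mm and I finished at 51.3 mm, so 14.0 mm pressed. It was never near the bottom.
- **Knob pressed twice:** I first pressed it to about 13.8 mm, backed off to find the contact height, then pressed again to 14 mm and stayed there.

These did not go cleanly or did not agree:

- **First grasp failed:** the real fingertips sit about 39 mm higher than the reported tool point. The first grasp only rode on top of the post and still dragged the carrier along. I regripped lower before setting the datum.
- **Force reads low:** it averaged 8.6 N where 9.6 N is expected at 14 mm, which would mean about 11.5 mm pressed. A rough camera estimate at the first press gave about 12 mm, where the tool height gave 13.8 mm. I trusted the contact height because the break was clear.
- **Other things on the bench:** the sanding block, orange look-alike, brush, screwdriver, mug and tape looked unchanged. The blue look-alike beside the knob was hidden under the gripper. I did not check the tin, the jar or the other blue look-alike.

I viewed 12 pictures, two over the budget.

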